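Take the forming roller out of its bench stand

TASK

On the bench stand two green roller stands; work on the wider one, which holds the long plain roller. Flip its cam lever fully open, over to the far side away from the robot, while the roller still sits in its seat; then bring the roller a little towards the robot off its seat and lower it gently, without dropping it, down out of the open slots into the cradle on the stand's base. Leave it lying there with the lever open.

Things in the scene. Friction and masses are not known exactly. Their poses are not given: they have to be found in the camera images.
- roller_stand: Wider green stand, fixed. Origin: bench level below the seated axle; x to its back, y along the axle, z up. 8 mm side plates, x -56 to 45, inner faces y = -66, 66, tops z = 150 mm; nothing above or between but roller and cradle. Slot in each: axle's seat (centre x 0, z 105; floor slopes back, so it stays), leads forward to a channel x -42 to -12, roof z 123, front wall down to z 73, open below.
- cradle (a point): Centre of the roller when it lies in the cradle: x -27, y 0, z 42 mm of the stand, straight below the slots' channel; axes as the stand's. The cradle is two pairs of 12 mm round steel bars along y, 40 mm apart, on the grey base plate (top z = 10 mm) at y = -57 to -39 and 39 to 57 mm; between the pairs there is room for fingers down to z = 10 mm.
- cam_lever (a joint): Cam lever on the stand's outer +y face, rad. Pivot along y at x -13, z 137 mm of the stand. 0 = closed: cam nose hangs before the axle end, handle leans 0.5 rad from upright to the front (-x). Grows as the handle swings over to the back (+x), stop 1.75; open, clear of the axle, from 1.25. Starts below 0.15. Stiff (0.15 N m): pushed by 2 to 5 N, stays where left.
- cam_lever_tip (a point): Centre of the black round cross grip (18 mm diameter, 26 mm long in y) at the lever handle's end, 96 mm from the pivot, at y = 89 mm of the stand. Below it the handle is a flat bar 22 mm wide in y, 9 mm thick. Above z = 150 mm there is nothing beside it.
- roller: Long plain aluminium roller, 44 mm diameter, 120 mm long, with a 12 mm dark axle that sticks out 30 mm at each end; about 0.55 kg. Origin at its centre, y along the axle (x and z turn as it rolls). Starts seated in the wider stand; grip it across its diameter at mid-length from above. Way out: up a few mm (at most 10), 27 mm to the stand's -x, then 63 mm down from the seat.
Mind the look-alikes: they are no part of the job. What is shaped like the roller but yellow is not meant.

How it is judged:
On the way, in this order (a step that is already met when the one before it is completed fails the run):
1. the cam lever is flipped open while the roller is still in its seat (value of joint cam_lever above 1.25 rad and x of roller in the frame of roller_stand between -0.01 and 0.01 m and z of roller in the frame of roller_stand between 0.097 and 0.113 m), for 0.2 s.
2. the axle is out of the bottom of the slots, below the seat (z of roller in the frame of roller_stand below 0.068 m and value of joint cam_lever above 1.25 rad and x of roller in the frame of roller_stand between -0.047 and -0.007 m), for 0.1 s.
At the end, for the whole second after the job is handed in: The roller lies at rest in the cradle of the wider stand: its centre within 12 mm (front to back), 15 mm (along the axle) and 8 mm (height) of the cradle's, its axle within 10 degrees of the stand's y axis, and the cam lever still open (beyond 1.25 rad) (value of joint cam_lever above 1.25 rad and x of roller in the frame of roller_stand between -0.039 and -0.015 m and y of roller in the frame of roller_stand between -0.015 and 0.015 m and z of roller in the frame of roller_stand between 0.034 and 0.05 m and angle between the y axis of roller and the y axis of roller_stand, either way round below 0.17 rad and linear speed of roller below 0.02 m/s); the robot touches nothing.
It fails at once if the roller is dropped, or moved faster than 0.5 m/s (linear speed of roller above 0.5 m/s).
It also fails if it takes over 48 s, if anything falls off the work surface, if the arm or the gripper's body presses on something with over 40 N, if the wrist force passes 120 N, or if a joint passes its speed limit or range.

ROBOT

A 6-joint arm with a two-finger parallel gripper is mounted at the origin on the work surface. World frame = base frame: x ahead of the robot, y to its left, z up, the work surface at z = 0. Lengths are in m, angles in rad, forces in N, time in s.
With the tool pointing down it reaches from about 0.3 to 0.775 m from the base axis. Payload 14.6 kg.
Tool frame: the origin (TCP) lies on the centre line of the jaws, within the pads' length; the fingertips stand 25 mm ahead of it and the grasp point (between the pads) lies 6 mm ahead of it (ctrl.tip_reach is the distance from the TCP to the fingertips, in m); z points along the fingers, y is the line along which they close (so a half turn about z gives the same grasp; the last joint's range is limited). The gripper opens to 94 mm and grips with 3 to 60 N. Pads are 16 mm wide; open, the fingers measure 119 mm over their backs; the gripper's body (75 mm by 177 mm) begins 78 mm behind the grasp point.
Start: joints at [-1.296, 0.3, 1.521, -0, 1.321, -0.067], TCP at [0.184, -0.518, 0.209] pointing down, gripper open.
Joint ranges: [-3.03, 3.03], [-0.79, 2.21], [0.23, 2.52], [-1.04, 4.18], [0, 3.07], [-2.55, 2.55]. Speed limits (rad/s): [2.22, 2.22, 2.57, 3.14, 3.14, 3.14].

INTERFACE

Orientations are given as [roll, pitch, yaw] about the fixed x, y, z axes, in that order (R = Rz(yaw) Ry(pitch) Rx(roll)).
In Python, from station import ctrl gives the robot as it stands. The module is installed in compiled form; this text tells all that it offers.
- The arm moves only by the tool apply_moves, never from a script. Its argument "deltas" is a list of rows, each a list of 7 numbers: the closure in counts, from 0 (fully open) to 255 (shut), then the shift along the world's x, y, z in cm, then the turn, a rotation vector about the world's x, y, z in rad. In form: [[jaw, tx, ty, tz, ax, ay, az], ...]. A call has 1 to 10 rows; each row shifts and turns the commanded pose from where the row before left it; what a row does not reach is not made up. A row lasts 1/10 s, in which the tool goes at most 50 mm and 8.59 degrees, less where a joint would pass 70% of its speed; a pose out of reach is approached as far as the arm can. A call with a gripper value outside its range is refused whole. The fingers move at their own pace and stop on an object; "grip_force" is the grip in N (left out, the last holds). Time passes only in rows, so rows that do not move let the fingers close. It gives the time, the measured TCP pose, the force, the opening and the grip force at its end, in the units of the state.
- ctrl.get_obs(): the state, without advancing time (a new reading comes with each control period).
- ctrl.camera(name): name is "scene" or "top"; returns a dict with "img" (480x640x3 uint8, red, green, blue), "K" (3x3 intrinsics, pixels), "k1" (the pictures are not rectified: a ray, as slopes to the right and down, at radius r is drawn at 1 + k1 r^2 times it, then the intrinsics apply), "pose" (4x4, takes a point from camera to world coordinates). Camera axes: x right, y up, looking along -z (the intrinsics and any distortion apply to the point x, -y, -z); pixel columns grow to the right and rows downward; lengths in m; the calibration is good to about 2 mm. A picture is of the moment at which its call begins. There is no depth.
- ctrl.hand_in(): hands the job in; it is judged then, once.
The state is a dict: "time_s": time; "qpos": joint angles; "joint_vel": joint speeds; "tau": joint torques, N m; "ee_pos": TCP position; "eef_rot": TCP orientation; "force": force on the tool from outside, world axes, zero at the start; "moment": the same for the moment, N m; "grip_width": finger opening in m; "grip_force": force on a finger pad.
Only numpy, scipy, OpenCV 4.12 (cv2) and the standard library are available. Lean on these libraries where they do the work, as an engineer would, in place of code of your own. Each camera call takes 0.05 s, during which the arm holds its last target. There are 200 camera calls.

## Working session

There is one attempt and no reset: what is moved stays moved. The work goes in short steps, Python scripts to look and compute and a tool call to move; the robot and the scene stay as the last step left them, time stands still between calls to the robot, and variables do not carry over. Pictures are saved under pics/ and viewed, at most 10 in all, crops included, and the job is handed in when it is done.

Besides the shell and the picture viewer there is one more tool, called after "Emit:" as a command line: name --pt "numbers of a row" for each row, then --argument value for the rest. apply_moves: Moves the arm, as the interface text tells. Its arguments: {"type":"object","properties":{"deltas":{"type":"array"},"grip_force":{"type":"number"}},"required":["deltas"]}

```bash
mkdir -p pics
cat > h.py <<'E'
import numpy as np, cv2
from station import ctrl
def snap(n,fn):
    c=ctrl.camera(n); np.savez(fn+'.npz',**{k:c[k] for k in ('img','K','k1','pose')}); cv2.imwrite('pics/'+fn+'.png',c['img'][:,:,::-1]); return c
def proj(c,P):
    P=np.atleast_2d(P); T=np.linalg.inv(c['pose']); q=P@T[:3,:3].T+T[:3,3]
    s=np.c_[q[:,0]/-q[:,2],-q[:,1]/-q[:,2]]; s=s*(1+float(c['k1'])*(s**2).sum(1,keepdims=True))
    K=c['K']; return np.c_[K[0,0]*s[:,0]+K[0,2],K[1,1]*s[:,1]+K[1,2]]
def ray(c,uv):
    K=c['K']; d=np.array([(uv[0]-K[0,2])/K[0,0],(uv[1]-K[1,2])/K[1,1]]); s=d.copy()
    for _ in range(20): s=d/(1+float(c['k1'])*(s@s))
    R=c['pose'][:3,:3]; return c['pose'][:3,3],R@np.array([s[0],-s[1],-1])
def atz(c,uv,z):
    o,d=ray(c,uv); return o+d*(z-o[2])/d[2]
E
python3 - <<'E'
from h import *
for n in('scene','top'):
    c=snap(n,n+'0'); print(n,c['K'].tolist(),c['k1'],c['pose'].round(3).tolist())
E
```

```text
scene [[483.86840518409343, 0.0, 314.68819172980056], [0.0, 483.86840518409343, 246.05964836142547], [0.0, 0.0, 1.0]] -0.0605744818154571 [[0.683, -0.615, 0.394, 0.835], [0.73, 0.585, -0.353, -0.368], [-0.013, 0.529, 0.849, 0.88], [0.0, 0.0, 0.0, 1.0]]
top [[478.6484604174228, 0.0, 328.74543212270703], [0.0, 478.6484604174228, 234.69002665972943], [0.0, 0.0, 1.0]] -0.002715919254725143 [[0.021, 0.989, -0.144, 0.349], [-1.0, 0.024, 0.018, -0.047], [0.022, 0.144, 0.989, 1.05], [0.0, 0.0, 0.0, 1.0]]
```

View pics/scene0.png

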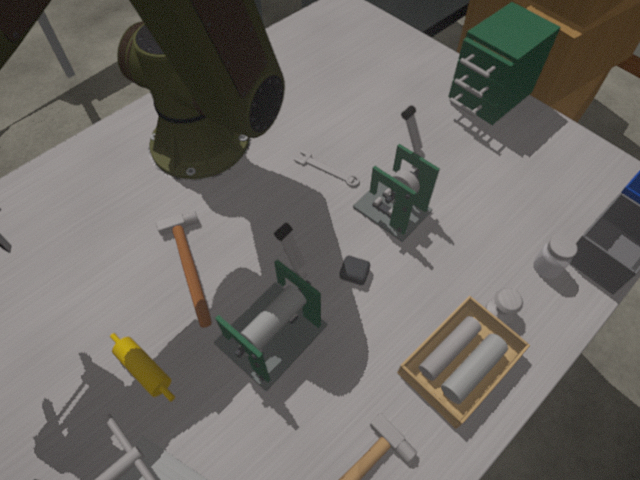

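View pics/top0.png

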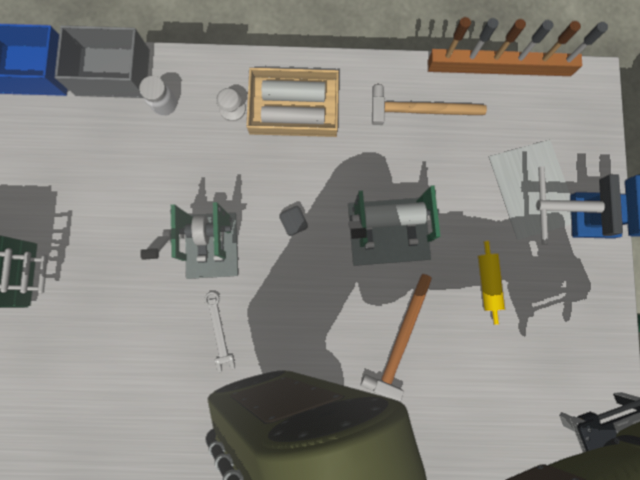

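Two stands: the wide one at scene (270,325) / top (393,225), and the narrow one at scene (400,195) / top (205,235). The wide one fits because it holds the long plain grey roller. I'll confirm it in enlarged crops.

Run:
```python
import cv2,numpy as np
a=cv2.imread('pics/scene0.png')[215:395,205:335]; b=cv2.imread('pics/top0.png')[175:275,335:455]
cv2.imwrite('pics/cs.png',cv2.resize(a,None,fx=3.3,fy=3.3,interpolation=cv2.INTER_CUBIC)); cv2.imwrite('pics/ct.png',cv2.resize(b,None,fx=6,fy=6,interpolation=cv2.INTER_CUBIC))
```

```text
(no output)
```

View pics/cs.png

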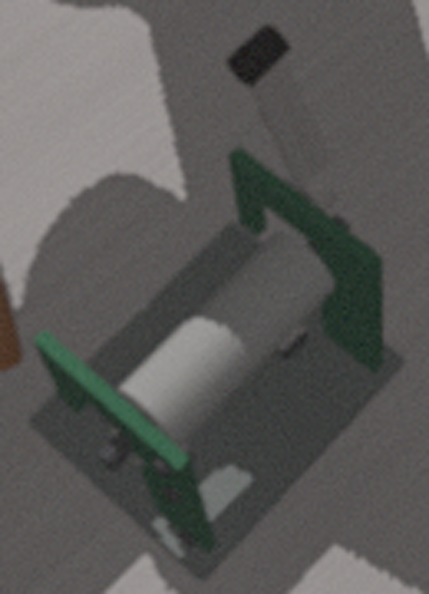

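View pics/ct.png

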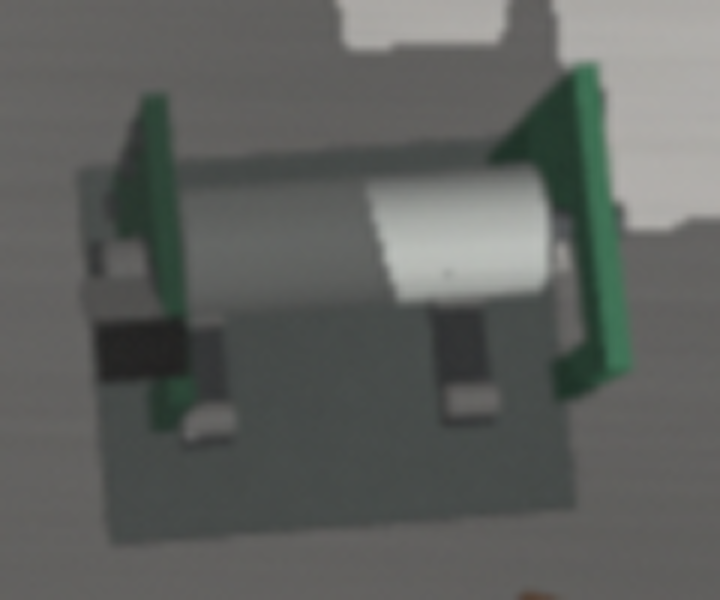

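The crops confirm the wide stand: a long plain grey roller between green plates, with the lever grip at scene crop (258,55) and top crop (142,349). Next I fit its pose from both views.

```bash
cat >> h.py <<'E'
def S(p,P):
    c,s=np.cos(p[2]),np.sin(p[2]); P=np.atleast_2d(P)/1000.
    return np.c_[p[0]+c*P[:,0]-s*P[:,1],p[1]+s*P[:,0]+c*P[:,1],P[:,2]]
def tip(q): return [-13-96*np.sin(.5-q),89,137+96*np.cos(.5-q)]
E
python3 - <<'E'
from h import *
from scipy.optimize import least_squares
t=np.load('top0.npz');s=np.load('scene0.npz')
ct=lambda U:(np.array(U)+.5)/6-.5+[335,175]
cs=lambda U:(np.array(U)+.5)/3.3-.5+[205,215]
T=[[45,-70,150],[-56,-70,150],[45,70,150]];Tu=ct([[586,66],[617,372],[154,96],[142,349]])
Sx=[[-56,-70,150],[45,-70,150],[-56,70,150],[45,70,150]];Su=cs([[44,340],[184,464],[238,153],[379,259],[258,55]])
def f(p):
    a=proj(t,S(p,T+[tip(p[3])]))-Tu; b=proj(s,S(p,Sx+[tip(p[3])]))-Su
    return np.r_[a.ravel(),b.ravel()]
r=least_squares(f,[.5,-.15,0,.05]);print(r.x,f(r.x).reshape(-1,2).round(1).tolist())
p=r.x;np.save('p.npy',p)
print('tip',S(p,[tip(p[3])]),'roller',S(p,[[0,0,105],[-27,0,42]]),'open tip',S(p,[tip(1.4)]))
print(ctrl.get_obs()['eef_rot'],ctrl.get_obs()['ee_pos'],ctrl.tip_reach)
E
```

```text
[ 0.53265811 -0.19726535  0.10117323  0.10996963] [[0.3, -1.3], [0.9, -0.9], [0.5, -1.1], [0.3, -0.0], [-0.8, -2.0], [0.7, -0.6], [-0.9, -1.2], [0.0, 0.6], [0.2, -0.4]]
tip [[ 0.47442139 -0.11372008  0.22579016]] roller [[ 0.53265811 -0.19726535  0.105     ]
 [ 0.50579618 -0.19999237  0.042     ]] open tip [[ 0.58555036 -0.10243828  0.19667456]]
[-3.14047118e+00 -9.62757624e-05  3.41822956e-01] [ 0.18429127 -0.5179376   0.2087158 ] 0.025
```

The fit is good, with residuals around 1 px. Stand at (0.533, -0.197), yaw 0.101, lever at 0.11 rad. I'll push the lever with closed fingers, and first go to a point in front of it.

Emit:
apply_moves --pt "255 2 3 1.5 0 0 0.1" --pt "255 2 3 1.5 0 0 0.11" --pt "255 2 3.3 1.5 0 0 0.11" --pt "255 2 3.3 1.5 0 0 0.11" --pt "255 2 3.3 1.5 0 0 0.11" --pt "255 2 3.3 0 0 0 0.11" --pt "255 2 3.3 0 0 0 0.11" --pt "255 2 3.3 0 0 0 0.11" --pt "255 2 3.3 0 0 0 0.11" --pt "255 2 3.3 0 0 0 0.11" --grip_force 10

```text
time_s: 1.1
ee_pos: [0.3848, -0.1927, 0.2841]
eef_rot: [-3.141, -0.0, 1.436]
force: [0.7, -1.0, 1.1]
grip_width: 0.0175
grip_force: 0.0
```

Emit:
apply_moves --pt "255 2 3.3 0 0 0 0.12" --pt "255 2 3.2 0 0 0 0.12" --pt "255 1 1 0 0 0 0" --pt "255 0 0 0 0 0 0"

```text
time_s: 1.5
ee_pos: [0.4349, -0.1184, 0.2839]
eef_rot: [-3.141, -0.0, 1.672]
force: [-0.3, 0.4, -0.4]
grip_width: 0.0005
grip_force: 0.0
```

Emit:
apply_moves --pt "255 0 0 -2.7 0 0 0" --pt "255 0 0 -2.7 0 0 0" --pt "255 1.4 0.14 0 0 0 0" --pt "255 1.3 0.13 0 0 0 0" --pt "255 1.3 0.13 0 0 0 0" --pt "255 1.3 0.13 0 0 0 0" --pt "255 1.3 0.13 -0.1 0 0 0" --pt "255 1.3 0.13 -0.2 0 0 0" --pt "255 1.2 0.12 -0.2 0 0 0" --pt "255 0 0 0 0 0 0"

```text
time_s: 2.5
ee_pos: [0.5256, -0.1109, 0.2244]
eef_rot: [-3.14, -0.0, 1.67]
force: [-1.0, -0.6, -0.4]
grip_width: 0.0005
grip_force: 0.0
```

Emit:
apply_moves --pt "255 0.9 0.09 -0.6 0 0 0" --pt "255 0.9 0.09 -0.6 0 0 0" --pt "255 0.6 0.06 -0.6 0 0 0" --pt "255 0.5 0.05 -0.7 0 0 0" --pt "255 0 0 0 0 0 0"

```text
time_s: 3.0
ee_pos: [0.5544, -0.1069, 0.1987]
eef_rot: [-3.14, -0.001, 1.672]
force: [-0.8, 0.8, -0.6]
grip_width: 0.0005
grip_force: 0.0
```

Run:
```python
from h import *
s=snap('scene','scene1');t=snap('top','top1')
a=s['img'][190:390,200:360,::-1];b=t['img'][150:290,320:480,::-1]
a=cv2.resize(a,(400,500),interpolation=3);b=cv2.resize(b,(400,350),interpolation=3);o=np.zeros((500,800,3),np.uint8);o[:,:400]=a;o[:350,400:]=b
cv2.imwrite('pics/m1.png',o)
```

```text
(no output)
```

View pics/m1.png

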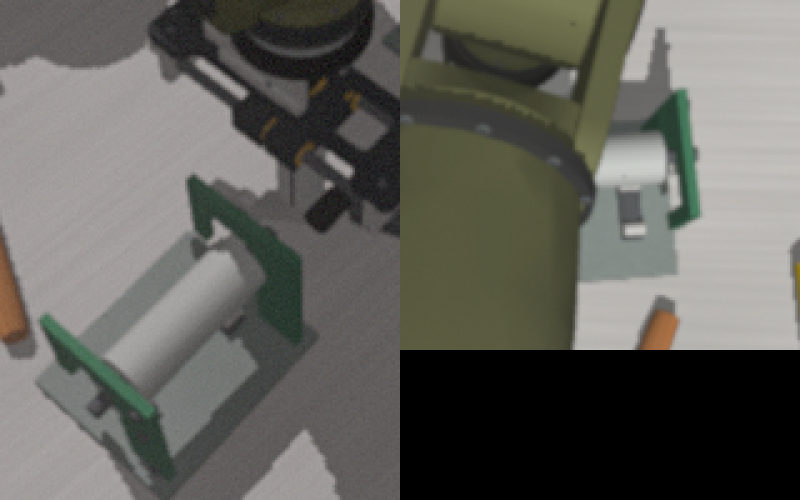

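The lever has swung over to the back; its grip is at about scene (330,274). The roller is still seated.

Run:
```python
from h import *
s=np.load('scene1.npz');p=np.load('p.npy')
for q in(1.2,1.3,1.4,1.5,1.6,1.75): print(q,proj(s,S(p,[tip(q)])).round(1))
```

```text
1.2 [[329.1 270. ]]
1.3 [[332.4 274.5]]
1.4 [[335.3 279. ]]
1.5 [[337.9 283.3]]
1.6 [[340.  287.4]]
1.75 [[342.4 293. ]]
```

Emit:
apply_moves --pt "255 0.7 0.07 -0.3 0 0 0" --pt "255 0.6 0.06 -0.4 0 0 0" --pt "255 0.3 0.03 -0.3 0 0 0" --pt "255 0 0 0 0 0 0" --pt "255 0 0 0 0 0 0"

```text
time_s: 3.6
ee_pos: [0.5706, -0.1055, 0.1903]
eef_rot: [3.141, -0.0, 1.672]
force: [-0.3, -0.1, 0.3]
grip_width: 0.0007
grip_force: 0.0
```

Emit:
apply_moves --pt "255 -1 -0.1 1.5 0 0 0" --pt "255 -2 -0.2 3 0 0 0" --pt "255 -2 -0.5 4 0 0 0" --pt "0 -3 -3 3 0 0 0" --pt "0 -3 -3 0 0 0 0" --pt "0 0 -3 0 0 0 0" --pt "0 0 0 0 0 0 0"

```text
time_s: 4.3
ee_pos: [0.4607, -0.2049, 0.3047]
eef_rot: [3.14, 0.001, 1.669]
force: [-0.6, 0.0, -0.3]
grip_width: 0.0295
grip_force: 0.0
```

Run:
```python
from h import *
s=snap('scene','scene2');t=snap('top','top2')
a=s['img'][190:390,200:360,::-1];b=t['img'][150:290,320:480,::-1]
a=cv2.resize(a,(400,500),interpolation=3);b=cv2.resize(b,(400,350),interpolation=3);o=np.zeros((500,800,3),np.uint8);o[:,:400]=a;o[:350,400:]=b
cv2.imwrite('pics/m2.png',o);print(ctrl.get_obs()['ee_pos'])
```

```text
[ 0.46139971 -0.20262258  0.30427831]
```

View pics/m2.png

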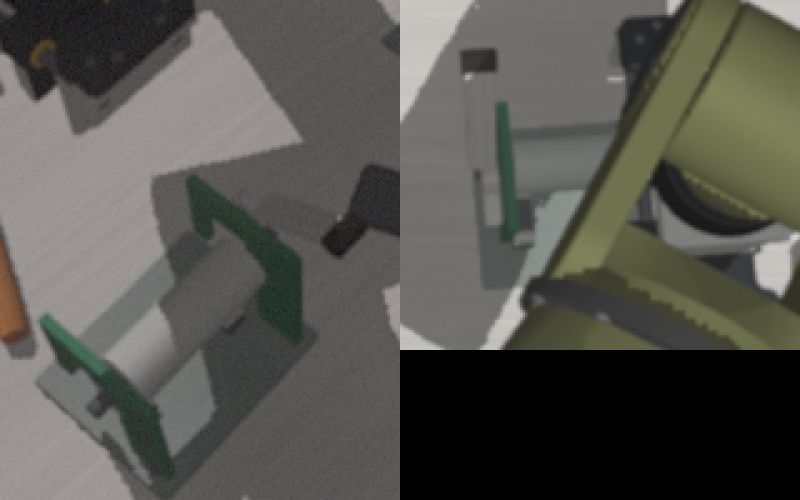

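The lever is open at q≈1.52 (grip at scene (337,285)), and the roller is still seated. Next I go above the roller and descend.

Emit:
apply_moves --pt "0 2.4 0.2 0 0 0 0" --pt "0 2.4 0.2 0 0 0 0" --pt "0 2.3 0.1 0 0 0 0" --pt "0 0 0 0 0 0 0" --pt "0 0 0 0 0 0 0" --grip_force 30

```text
time_s: 4.9
ee_pos: [0.5326, -0.1965, 0.3038]
eef_rot: [-3.141, -0.0, 1.673]
force: [-0.7, -0.1, -0.2]
grip_width: 0.0773
grip_force: 0.0
```

Emit:
apply_moves --pt "0 0 0 -2 0 0 0" --pt "0 0 0 -3 0 0 0" --pt "0 0 0 -3 0 0 0" --pt "0 0 0 -3 0 0 0" --pt "0 0 0 -3 0 0 0" --pt "0 0 0 -2.5 0 0 0" --pt "0 0 0 -1.5 0 0 0" --pt "0 0 0 -1.2 0 0 0" --pt "0 0 0 0 0 0 0" --pt "0 0 0 0 0 0 0"

```text
time_s: 5.9
ee_pos: [0.5326, -0.1975, 0.113]
eef_rot: [3.141, 0.0, 1.672]
force: [0.6, -0.9, -0.5]
grip_width: 0.0941
grip_force: 0.0
```

Emit:
apply_moves --pt "100 0 0 -0.2 0 0 0" --pt "115 0 0 0 0 0 0" --pt "255 0 0 0 0 0 0" --pt "255 0 0 0 0 0 0" --pt "255 0 0 0 0 0 0" --pt "255 0 0 0 0 0 0" --pt "255 0 0 0 0 0 0" --pt "255 0 0 0 0 0 0" --grip_force 8

```text
time_s: 6.7
ee_pos: [0.5321, -0.1975, 0.1101]
eef_rot: [-3.141, -0.0, 1.672]
force: [-4.1, -0.2, 2.1]
grip_width: 0.0434
grip_force: 8.0
```

Emit:
apply_moves --pt "255 -0.1 0 0 0 0 0" --pt "255 0 0 0 0 0 0" --pt "255 0 0 0 0 0 0" --pt "255 0 0 0.2 0 0 0" --pt "255 0 0 0.2 0 0 0" --pt "255 0 0 0.2 0 0 0" --pt "255 0 0 0 0 0 0" --pt "255 0 0 0 0 0 0" --grip_force 30

```text
time_s: 7.5
ee_pos: [0.5314, -0.1974, 0.116]
eef_rot: [-3.141, -0.0, 1.672]
force: [-0.8, -0.0, -6.6]
grip_width: 0.043
grip_force: 29.8
```

Emit:
apply_moves --pt "255 -0.6 -0.06 0 0 0 0" --pt "255 -0.7 -0.07 0 0 0 0" --pt "255 -0.7 -0.07 0 0 0 0" --pt "255 -0.6 -0.06 0 0 0 0" --pt "255 0 0 0 0 0 0" --pt "255 0 0 0 0 0 0" --pt "255 0 0 0 0 0 0"

```text
time_s: 8.2
ee_pos: [0.5057, -0.2001, 0.1162]
eef_rot: [3.141, 0.0, 1.672]
force: [-0.1, 0.5, -5.5]
grip_width: 0.0426
grip_force: 29.8
```

Emit:
apply_moves --pt "255 0 0 -0.5 0 0 0" --pt "255 0 0 -0.8 0 0 0" --pt "255 0 0 -0.8 0 0 0" --pt "255 0 0 -0.8 0 0 0" --pt "255 0 0 -0.8 0 0 0" --pt "255 0 0 -0.8 0 0 0" --pt "255 0 0 -0.7 0 0 0" --pt "255 0 0 -0.4 0 0 0" --pt "255 0 0 -0.3 0 0 0" --pt "255 0 0 0 0 0 0"

```text
time_s: 9.2
ee_pos: [0.5054, -0.2, 0.0569]
eef_rot: [-3.141, -0.0, 1.672]
force: [0.0, -0.4, -5.8]
grip_width: 0.0426
grip_force: 29.8
```

Emit:
apply_moves --pt "255 0 0 -0.3 0 0 0" --pt "255 0 0 -0.3 0 0 0" --pt "255 0 0 -0.2 0 0 0" --pt "255 0 0 0 0 0 0" --pt "255 0 0 0 0 0 0"

```text
time_s: 9.7
ee_pos: [0.5055, -0.2, 0.0492]
eef_rot: [3.142, 0.0, 1.672]
force: [-0.5, 0.3, -5.7]
grip_width: 0.0431
grip_force: 29.8
```

Emit:
apply_moves --pt "255 0 0 -0.1 0 0 0" --pt "255 0 0 -0.1 0 0 0" --pt "255 0 0 0 0 0 0" --pt "255 0 0 0 0 0 0"

```text
time_s: 10.1
ee_pos: [0.5055, -0.2001, 0.0472]
eef_rot: [3.142, 0.0, 1.672]
force: [-0.4, -0.2, -4.8]
grip_width: 0.0427
grip_force: 29.9
```

Emit:
apply_moves --pt "255 0 0 -0.1 0 0 0" --pt "255 0 0 0 0 0 0" --pt "255 0 0 0 0 0 0"

```text
time_s: 10.4
ee_pos: [0.5055, -0.2001, 0.0469]
eef_rot: [3.141, 0.0, 1.672]
force: [-5.3, 1.5, 6.0]
grip_width: 0.0429
grip_force: 30.1
```

Seated in the cradle. I'll relax the grip, then open and rise.

Emit:
apply_moves --pt "255 0 0 0 0 0 0" --pt "255 0 0 0 0 0 0" --pt "115 0 0 0 0 0 0" --pt "80 0 0 0 0 0 0" --pt "0 0 0 0 0 0 0" --pt "0 0 0 0 0 0 0" --pt "0 0 0 0 0 0 0" --pt "0 0 0 0 0 0 0" --pt "0 0 0 0 0 0 0" --grip_force 5

```text
time_s: 11.3
ee_pos: [0.5055, -0.2, 0.0461]
eef_rot: [3.142, 0.0, 1.672]
force: [-1.0, -0.6, -0.4]
grip_width: 0.0931
grip_force: 0.0
```

Emit:
apply_moves --pt "0 0 0 1 0 0 0" --pt "0 0 0 2 0 0 0" --pt "0 0 0 3 0 0 0" --pt "0 0 0 4 0 0 0" --pt "0 0 0 4 0 0 0" --pt "0 0 0 4 0 0 0" --pt "0 0 0 4 0 0 0" --pt "0 0 0 3 0 0 0" --pt "0 -3 -4 0 0 0 0" --pt "0 -3 -4 0 0 0 0"

```text
time_s: 12.3
ee_pos: [0.445, -0.2803, 0.2977]
eef_rot: [3.14, 0.001, 1.675]
force: [0.2, -0.8, -0.1]
grip_width: 0.0939
grip_force: 0.0
```

Emit:
apply_moves --pt "0 -3 -4 0 0 0 0" --pt "0 -3 -4 0 0 0 0" --pt "0 0 -4 0 0 0 0" --pt "0 0 -4 0 0 0 0" --pt "0 0 0 0 0 0 0"

```text
time_s: 12.8
ee_pos: [0.3842, -0.4432, 0.2955]
eef_rot: [-3.141, -0.001, 1.668]
force: [0.1, 0.5, -0.4]
grip_width: 0.0942
grip_force: 0.0
```

Run:
```python
from h import *
s=snap('scene','scene3');t=snap('top','top3');p=np.load('p.npy')
a=s['img'][190:390,200:360,::-1];b=t['img'][150:290,320:480,::-1]
a=cv2.resize(a,(400,500),interpolation=3);b=cv2.resize(b,(400,350),interpolation=3);o=np.zeros((500,800,3),np.uint8);o[:,:400]=a;o[:350,400:]=b
# expected roller outline ends (top generators) and axle ends in the cradle
E=S(p,[[-27,-90,42],[-27,90,42],[-27,-60,64],[-27,60,64]])
for u in proj(s,E): cv2.circle(o,tuple(int(v) for v in (u-[200,190])*2.5),3,(0,0,255),1)
for u in proj(t,E): cv2.circle(o,tuple(int(v) for v in (u-[320,150])*2.5+[400,0]),3,(0,0,255),1)
cv2.imwrite('pics/m3.png',o);print(ctrl.get_obs()['ee_pos'])
```

```text
[ 0.38516673 -0.44014674  0.29615953]
```

View pics/m3.png

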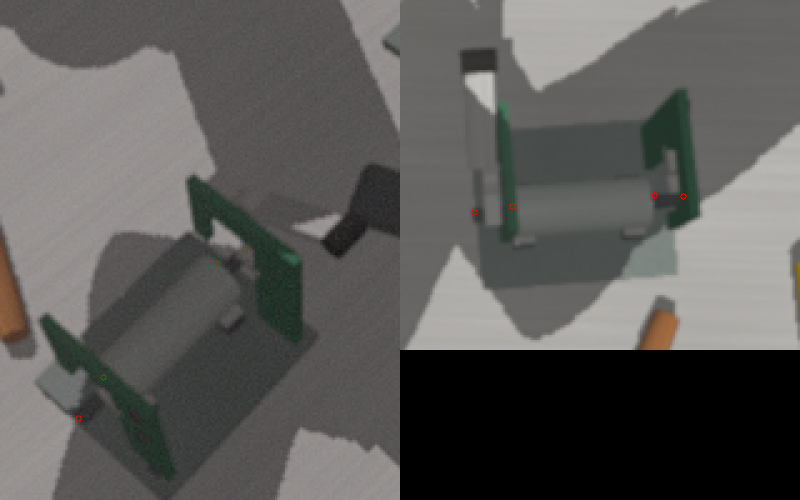

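The roller lies in the cradle, its ends and axle on the predicted marks to about 3 mm. The lever is still open (grip at crop (343,238)) and the gripper is clear.

```bash
python3 -c "
from station import ctrl
print(ctrl.hand_in())"
```

```text
the job is handed in; nothing more can be done
None
```

The job is handed in: the wider stand's lever is open (about 1.5 rad) and the roller was lowered gently into its cradle, within about 3 mm of the mark in the last pictures. The hand-in returned no verdict.

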